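Pack the two-level sterilising case

TASK

Pack the two-level instrument case from the bottom up: from the row of four loose instruments nearest you, lay the gold-ringed needle holder flat and lengthwise on the green mat in the aluminium case, then hang the blue insert tray in the case so that its flange lies flat on the rim all round, then lay the tweezers and the osteotome of that row lengthwise in the insert, one in each of its two bays, and last put the slotted lid on squarely and fully down. The plain steel ring forceps does not belong to this set: leave it where it lies, and let go of everything at the end.

Things in the scene. Friction and masses are not known exactly. Their poses are not given: they have to be found in the camera images.
- case_base: Open aluminium case, one long wall slotted, green mat on its floor; fixed. Outside 164 x 216 x 61 mm, inside 158 x 210, vertical 3 mm walls; a steel lug stands out 9 mm from each short end at z = 32 to 42. Origin: centre of the underside, on the bench; local x width, y length (yaw within 0.2 rad of world), z up. Mat top (instruments rest on it) z = 6 mm, rim z = 61 mm.
- insert_tray: Blue tray, 0.25 kg. Flange 164 x 216 mm at z = 30-33; body tapers from 153 x 205 mm under it to 145 x 197 at the foot (2.5 mm play a side when home). Origin: centre of underside; y length, z up. Inner floor z = 2 mm. Divider along y at x = 0, 10 mm thick, top z = 26, is the grip: pinch across x. Bays 65 x 193 mm centred at x = +-37 mm. Home: origin 31 mm above the case's. Either way round.
- lid: Slotted aluminium lid, 0.35 kg, 181 x 233 mm over its flared skirt, plate top z = 15 mm. Skirt 12 mm deep, inside 169 x 221 mm at its root (2.5 mm play a side), 177 x 229 at its lower edge. Origin: centre of the lower edge plane; y length, z up. Black bar handle along y at the centre: 12 mm thick, 100 long, z = 33-45 mm; pinch across x. Fully down: origin 52 mm above the case's. Either way round.
- needle_holder: Needle holder with two GOLD finger rings, otherwise steel, lying flat; 60 (over the rings) x 160 x 7 mm, 45 g. Origin: centre of its underside; y: its length, jaws at +y (to +80 mm), rings at -y (-46 to -80 mm). Between y = -30 and +40 mm only the two shanks, together about 10 to 24 mm wide (narrowing to the jaws): grip them across x near y = +10 mm, about 17 mm wide.
- tweezers: Steel tweezers (dissecting forceps) lying flat; 14 x 143 x 10 mm, 22 g. Origin: centre of the underside; y: its length. Rigid; grip across x at the middle.
- osteotome: Osteotome: a straight steel chisel with a slim handle, lying flat; 11 x 175 x 10 mm, 70 g. Origin: centre of the underside; y: its length. Grip across x at the middle.
- ring_forceps: Ring forceps with plain STEEL rings, 60 x 150 x 7 mm, lying flat. Origin: centre of the underside; y: its length. Not part of the set: leave it.

How it is judged:
On the way, in this order (a step that is already met when the one before it is completed fails the run):
1. the needle holder lies flat on the mat in the case (x of needle_holder in the frame of case_base between -0.05 and 0.05 m and y of needle_holder in the frame of case_base between -0.03 and 0.03 m and z of needle_holder in the frame of case_base between 0.002 and 0.016 m and angle between needle_holder's own z axis and vertical below 0.12 rad and angle between the y axis of needle_holder and the y axis of case_base, either way round below 0.5 rad and linear speed of needle_holder below 0.03 m/s), for 0.2 s.
2. the insert tray hangs in the case, its flange on the rim (x of needle_holder in the frame of case_base between -0.05 and 0.05 m and y of needle_holder in the frame of case_base between -0.03 and 0.03 m and z of needle_holder in the frame of case_base between 0.002 and 0.016 m and angle between needle_holder's own z axis and vertical below 0.12 rad and angle between the y axis of needle_holder and the y axis of case_base, either way round below 0.5 rad and horizontal distance between insert_tray and case_base below 0.006 m and z of insert_tray in the frame of case_base between 0.027 and 0.034 m and angle between the y axis of insert_tray and the y axis of case_base, either way round below 0.05 rad and angle between insert_tray's own z axis and vertical below 0.03 rad), for 0.2 s.
3. tweezers and osteotome lie in the insert, one in each bay (all of step 2 and (((x of tweezers in the frame of insert_tray between 0.008 and 0.066 m and y of tweezers in the frame of insert_tray between -0.03 and 0.03 m and z of tweezers in the frame of insert_tray between -0.001 and 0.012 m and angle between tweezers's own y axis and vertical between 1.45 and 1.69 rad) and (x of osteotome in the frame of insert_tray between -0.066 and -0.008 m and y of osteotome in the frame of insert_tray between -0.02 and 0.02 m and z of osteotome in the frame of insert_tray between -0.001 and 0.012 m and angle between osteotome's own y axis and vertical between 1.45 and 1.69 rad)) or ((x of tweezers in the frame of insert_tray between -0.066 and -0.008 m and y of tweezers in the frame of insert_tray between -0.03 and 0.03 m and z of tweezers in the frame of insert_tray between -0.001 and 0.012 m and angle between tweezers's own y axis and vertical between 1.45 and 1.69 rad) and (x of osteotome in the frame of insert_tray between 0.008 and 0.066 m and y of osteotome in the frame of insert_tray between -0.02 and 0.02 m and z of osteotome in the frame of insert_tray between -0.001 and 0.012 m and angle between osteotome's own y axis and vertical between 1.45 and 1.69 rad)))), for 0.2 s.
At the end, for the whole second after the job is handed in: Needle holder flat and lengthwise (0.5 rad) on the mat, 50 mm across, 30 mm along; insert home (6 mm, 0.05 rad, height 4 mm); tweezers and osteotome flat in opposite bays; lid down square (8 mm, 0.06 rad, height 5 mm); steel-ringed forceps moved under 30 mm; all at rest (all of step 3 and horizontal distance between lid and case_base below 0.008 m and z of lid in the frame of case_base between 0.047 and 0.055 m and angle between the y axis of lid and the y axis of case_base, either way round below 0.06 rad and angle between lid's own z axis and vertical below 0.03 rad and distance of ring_forceps from where it was at the start of the episode below 0.03 m and linear speed of each of lid, insert_tray, tweezers, osteotome, needle_holder below 0.02 m/s); the robot touches nothing.
It fails at once if the steel-ringed forceps is displaced (distance of ring_forceps from where it was at the start of the episode above 0.03 m).
It also fails if it takes over 120 s, if anything falls off the work surface, if the arm or the gripper's body presses on something with over 40 N, if the wrist force passes 120 N, or if a joint passes its speed limit or range.

ROBOT

A 6-joint arm with a two-finger parallel gripper is mounted at the origin on a cart in front of the work surface, level with it; the furniture and walls round the work are solid. World frame = base frame: x ahead of the robot, y to its left, z up, the work surface at z = 0. Lengths are in m, angles in rad, forces in N, time in s.
With the tool pointing down it reaches from about 0.35 to 0.975 m from the base axis. Payload 7.1 kg.
Tool frame: the origin (TCP) lies between the finger pads; the fingertips stand finger_overhang ahead of it and the grasp point (between the pads) lies 2 mm behind it (finger_overhang is the distance from the TCP to the fingertips, in m); z points along the fingers, y is the line along which they close (so a half turn about z gives the same grasp; the last joint's range is limited). The gripper opens to 88 mm and grips with 3 to 60 N. Pads are 20 mm wide; open, the fingers measure 115 mm over their backs; the gripper's body (75 mm by 178 mm) begins 61 mm behind the grasp point.
Start: joints at [-1.185, 0.423, 1.63, -0, 1.089, -0.019], TCP at [0.246, -0.574, 0.24] pointing down, gripper open.
Joint ranges: [-3, 3], [-0.9, 2.11], [0.09, 2.58], [-1.31, 4.45], [0.11, 2.69], [-2.54, 2.54]. Speed limits (rad/s): [2.39, 2.39, 3.01, 3.14, 3.14, 3.14].

INTERFACE

Orientations are given as a rotation vector (axis times angle).
In Python, from plant import * gives the robot as it stands.
- The arm moves only by the tool servo_tool, never from a script. Its argument "motion" is a list of rows, each an object with "claw": the opening, from 0 (shut) to 1 (fully open); "linear": the shift along the world's x, y, z as a fraction of full scale, a list of three; "delta_rot": the turn, a rotation vector about the world's x, y, z as a fraction of full scale, a list of three. A call has 1 to 20 rows; each row shifts and turns the commanded pose from where the row before left it; what a row does not reach is not made up. Full scale, the value 1, is 200 mm for a shift and pi rad for a turn. A row lasts 1/12 s, in which the tool goes at most 41.7 mm and 7.16 degrees, less where a joint would pass 70% of its speed; a pose out of reach is approached as far as the arm can. A call with a number of a shift or a turn outside -1 to 1 is refused whole. A call with a gripper value outside its range is refused whole. The fingers move at their own pace and stop on an object; the grip force is fixed at half the most. Time passes only in rows, so rows that do not move let the fingers close. It gives the time, the measured TCP pose, the force, the opening and the grip force at its end, in the units of the state.
- observe(): the state, without advancing time (a new reading comes with each control period).
- capture(name): name is "scene" or "top"; returns (picture, depth): 400x640x3 uint8, red, green, blue; 400x640 float32, m along the optical axis (not along the pixel's ray), 0 where there is no reading.
- camera_params(name): a dict with "fx", "fy", "cx", "cy" (pixels), "distortion" ([k1, k2, p1, p2, k3] as OpenCV has them; the pictures are not rectified), "camera_from_world" (4x4, takes a point from world to camera coordinates). Camera axes: x right, y down, z forward; pixel columns grow to the right and rows downward; lengths in m; the calibration is good to about 2 mm. A picture is of the moment at which its call begins. camera_params takes no time and is no camera call.
- finish_job(): hands the job in; it is judged then, once.
The state is a dict: "t": time; "joint_pos": joint angles; "joint_velocities": joint speeds; "joint_efforts": joint torques, N m; "eef_pos": TCP position; "tcp_rot": TCP orientation; "wrist_force": force on the tool from outside, world axes, zero at the start; "wrist_torque": the same for the moment, N m; "finger_gap": opening from 0.0 (shut) to 1.0 (fully open); "grasp_force": force on a finger pad.
Only numpy, scipy, OpenCV 4.12 (cv2) and the standard library are available. Lean on these libraries where they do the work, as an engineer would, in place of code of your own. Each camera call takes 0.05 s, during which the arm holds its last target. There are 200 camera calls.

## Working session

There is one attempt and no reset: what is moved stays moved. The work goes in short steps, Python scripts to look and compute and a tool call to move; the robot and the scene stay as the last step left them, time stands still between calls to the robot, and variables do not carry over. Pictures are saved under pics/ and viewed, at most 14 in all, crops included, and the job is handed in when it is done.

Besides the shell and the picture viewer there is one more tool, called after "Call:" by a JSON object that holds its "api" and its "payload", one argument or row to a line. servo_tool: Moves the arm, as the interface text tells. Shift numbers are shares of 200 mm and turn numbers shares of pi rad, none past 1 either way. Its arguments: {"type":"object","properties":{"motion":{"type":"array"}},"required":["motion"]}

```bash
mkdir -p pics; ls
python3 - <<'E'
from plant import *
import cv2,numpy as np
o=observe();print(o)
for n in("scene","top"):
    im,d=capture(n);cv2.imwrite(f"pics/{n}0.png",im[...,::-1]);np.savez(f"{n}0.npz",im=im,d=d)
    print(n,camera_params(n))
E
```

```text
pics
{'t': 0.0, 'joint_pos': array([-1.18501842e+00,  4.23807368e-01,  1.63071561e+00, -3.94007393e-05,
        1.08856713e+00, -1.90185053e-02]), 'joint_velocities': array([ 2.85818504e-04,  6.39156601e-04, -5.61226932e-04,  8.58161216e-04,
        1.17584759e-03,  7.00771859e-05]), 'joint_efforts': array([ 2.50566824e-03, -5.44620967e+01, -2.73665857e+01,  6.43388182e-02,
        2.26182950e-02, -9.73949932e-05]), 'eef_pos': array([ 0.24594644, -0.57399032,  0.23891251]), 'tcp_rot': array([-3.07602243e+00, -6.31253753e-01,  4.82599004e-04]), 'wrist_force': array([-0.22986359, -0.06349417,  0.10124635]), 'wrist_torque': array([ 0.01593239,  0.04818784, -0.0234035 ]), 'grasp_force': 0.0, 'finger_gap': 1.0047341590424552}
scene {'fx': 386.5811742164783, 'fy': 386.5811742164783, 'cx': 316.7176397658566, 'cy': 202.2629277852832, 'distortion': array([-0.01924422,  0.        ,  0.        ,  0.        ,  0.        ]), 'camera_from_world': array([[-0.46418031, -0.88545162,  0.02262898,  0.16642357],
       [-0.51501262,  0.24902335, -0.82021301,  0.31494371],
       [ 0.72062379, -0.39238093, -0.57161049,  0.69968509],
       [ 0.        ,  0.        ,  0.        ,  1.        ]])}
top {'fx': 465.1170286755033, 'fy': 465.1170286755033, 'cx': 320.9364454210103, 'cy': 200.49492636638297, 'distortion': array([0.0393693, 0.       , 0.       , 0.       , 0.       ]), 'camera_from_world': array([[-0.01038783, -0.99959798, -0.02638115, -0.04764692],
       [-0.99139574,  0.01373816, -0.13017584,  0.54144288],
       [ 0.13048594,  0.02480191, -0.99113989,  1.08861433],
       [ 0.        ,  0.        ,  0.        ,  1.        ]])}
```

View pics/scene0.png

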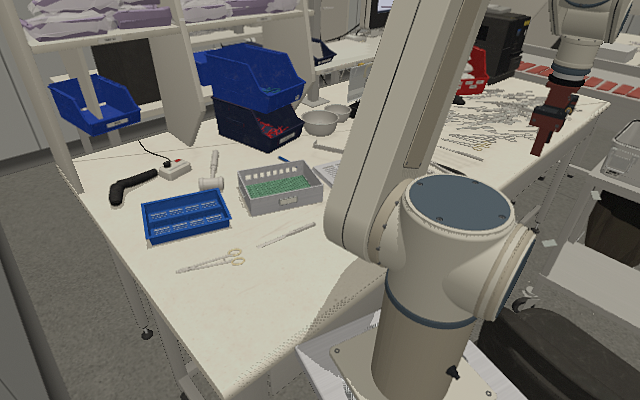

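View pics/top0.png

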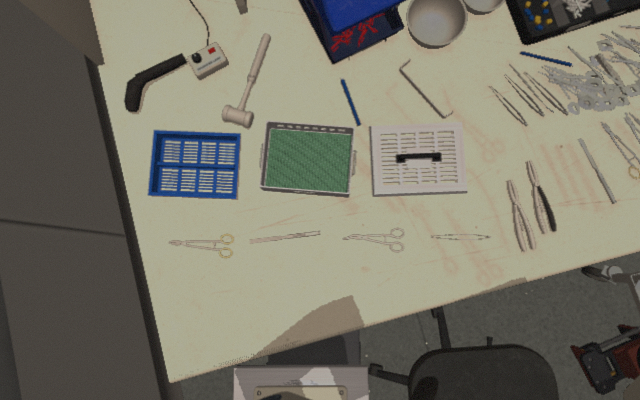

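```bash
cat > h.py <<'E'
import numpy as np,cv2
from plant import *
P={n:camera_params(n) for n in("scene","top")}
def ray(n,uv):
    p=P[n];K=np.array([[p['fx'],0,p['cx']],[0,p['fy'],p['cy']],[0,0,1]])
    q=cv2.undistortPoints(np.float64(uv).reshape(-1,1,2),K,p['distortion']).reshape(-1,2)
    T=p['camera_from_world'];R=T[:3,:3]
    return -R.T@T[:3,3],np.c_[q,np.ones(len(q))]@R      # directions with unit optical depth
def plane(n,uv,z):
    c,d=ray(n,uv);return c+d*((z-c[2])/d[:,2])[:,None]
def deep(n,uv,D):
    c,d=ray(n,uv);uv=np.int32(np.round(uv)).reshape(-1,2);return c+d*D[uv[:,1],uv[:,0]][:,None]
def tri(u1,u2):
    a,d=ray("scene",u1);b,e=ray("top",u2);A=np.c_[d[0],-e[0]]
    s=np.linalg.lstsq(A,b-a,rcond=None)[0];p,q=a+d[0]*s[0],b+e[0]*s[1];return (p+q)/2,np.linalg.norm(p-q)
def proj(n,X):
    p=P[n];K=np.array([[p['fx'],0,p['cx']],[0,p['fy'],p['cy']],[0,0,1]]);T=p['camera_from_world']
    return cv2.projectPoints(np.float64(X).reshape(-1,1,3),cv2.Rodrigues(T[:3,:3])[0],T[:3,3],K,p['distortion'])[0].reshape(-1,2)
E
python3 - <<'E'
from h import *
import plant
print([k for k in dir(plant) if not k.startswith('_')])
a=np.load("top0.npz");im,D=a['im'],a['d']
c=cv2.resize(im[112:262,140:340],None,fx=4,fy=4,interpolation=cv2.INTER_CUBIC)
cv2.imwrite("pics/tL.png",c[...,::-1])
c=cv2.resize(im[112:262,330:500],None,fx=4,fy=4,interpolation=cv2.INTER_CUBIC)
cv2.imwrite("pics/tR.png",c[...,::-1])
for n in("top","scene"):
    D=np.load(n+"0.npz")['d']
    V,U=np.mgrid[0:400,0:640];X=deep(n,np.c_[U.ravel(),V.ravel()],D).reshape(400,640,3)
    np.save(n+"X.npy",X)
    m=(X[...,2]<.02)&(X[...,2]>-.02)&(X[...,0]>.3)&(X[...,0]<.6)&(D>0)
    print(n,np.percentile(X[m][:,2],[5,50,95]),X[m].shape)
X=np.load("topX.npy")
for q in [(195,164),(172,140),(308,158),(308,128),(418,158),(418,132),(203,244),(285,237),(375,239),(460,237)]: print(q,X[q[1],q[0]].round(4))
E
```

```text
['Unreachable', 'camera_params', 'capture', 'finger_overhang', 'finish_job', 'observe']
top [-0.00271339  0.00124451  0.00907884] (57138, 3)
scene [-0.0020395   0.00067861  0.00673392] (20018, 3)
(195, 164) [0.6368 0.2556 0.0281]
(172, 140) [0.704  0.3216 0.0069]
(308, 158) [ 0.6529 -0.0221  0.0044]
(308, 128) [ 0.7253 -0.0235  0.0218]
(418, 158) [ 0.64   -0.2895  0.0418]
(418, 132) [ 0.7115 -0.2966  0.0162]
(203, 244) [ 0.4411  0.2396 -0.0017]
(285, 237) [0.4554 0.0358 0.0058]
(375, 239) [ 0.4483 -0.1851 -0.0006]
(460, 237) [ 0.4509 -0.3912  0.0008]
```

View pics/tL.png

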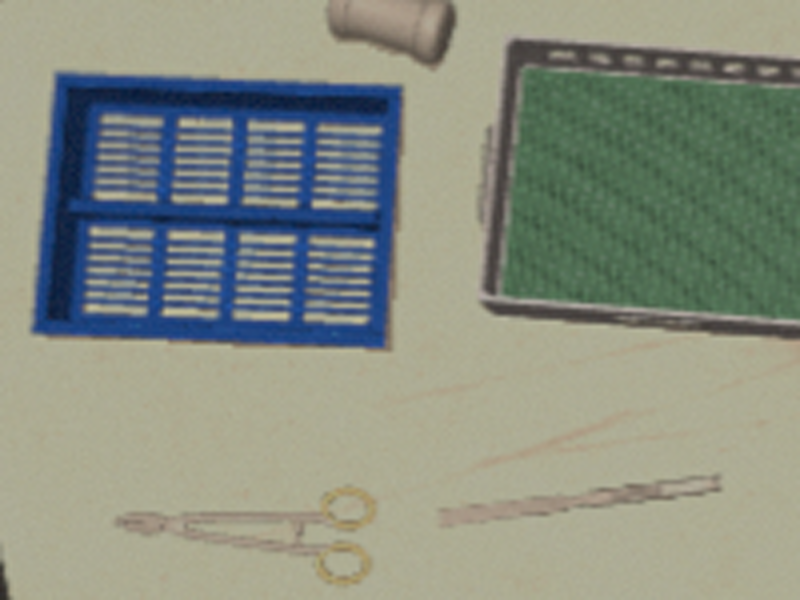

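View pics/tR.png

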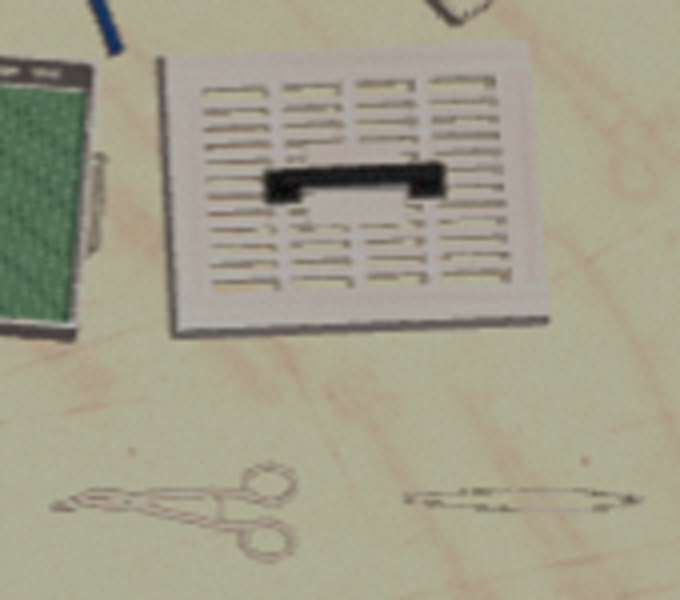

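```bash
cat > m.py <<'E'
from h import *
def rect(uv,z):
    p=plane("top",uv,z)[:,:2];(c,s,a)=cv2.minAreaRect(np.float32(p*1000));b=cv2.boxPoints((c,s,a))
    e=max([b[1]-b[0],b[2]-b[1]],key=np.linalg.norm);e=e*np.sign(e[1])
    return np.round(c,1),np.round(sorted(s),1),round(float(np.arctan2(-e[0],e[1])),3)   # yaw of long axis from world y
def big(m,box):
    k=np.zeros(m.shape,np.uint8);u0,u1,v0,v1=box;k[v0:v1,u0:u1]=m[v0:v1,u0:u1]
    c=max(cv2.findContours(k,cv2.RETR_EXTERNAL,cv2.CHAIN_APPROX_NONE)[0],key=cv2.contourArea);return c.reshape(-1,2).astype(float),k
E
python3 - <<'E'
from m import *
a=np.load("top0.npz");im=a['im'];h=cv2.cvtColor(im,cv2.COLOR_RGB2HSV).astype(int);H,S,V=h[...,0],h[...,1],h[...,2]
for n in P:print(n,ray(n,[[320,200]])[0])
blue=((H>100)&(H<125)&(S>120)).astype(np.uint8)
c,_=big(blue,(140,250,120,210));print("tray",rect(c,.033))
g=((H>55)&(H<85)&(S>60)&(V<170)).astype(np.uint8)
c,_=big(g,(250,365,115,200));print("mat",rect(c,.006))
px=lambda p,o:np.array(p)/4+np.array(o)-.375
R=px([(510,38),(482,300)],(140,112)).tolist()+px([(93,62),(77,328)],(330,112)).tolist()
print("rim");print(plane("top",R,.061).round(4));print(rect(R,.061))
L=px([(160,57),(527,42),(549,320),(175,335)],(330,112));print("lid",rect(L,.0))
bl=((V<70)).astype(np.uint8);c,_=big(bl,(390,445,145,170));print("handle",rect(c,.045))
# instruments: difference from local background
bg=cv2.medianBlur(im,31);df=np.abs(im.astype(int)-bg).sum(2)
for n,b in dict(nh=(165,237,230,260),ost=(247,323,228,246),rf=(340,407,225,255),tw=(428,494,231,243)).items():
    k=np.zeros_like(df);k[b[2]:b[3],b[0]:b[1]]=df[b[2]:b[3],b[0]:b[1]]
    v,u=np.nonzero(k>30);p=np.c_[u,v].astype(float);print(n,len(p),rect(p,.005),"meanrange",p.min(0),p.max(0))
s=np.load("scene0.npz")['im'];cv2.imwrite("pics/s1.png",cv2.resize(s[150:285,135:335],None,fx=4,fy=4,interpolation=cv2.INTER_CUBIC)[...,::-1])
print("overhang",finger_overhang)
E
```

```text
scene [-0.2647592   0.34347477  0.65450227]
top [ 0.39424036 -0.08206592  1.14819489]
tray (array([636.1, 256. ]), array([161.7, 213.5]), -0.054)
mat (array([647.8, -22.8]), array([144.4, 201.9]), -0.092)
rim
[[ 0.7326  0.0732  0.061 ]
 [ 0.5726  0.0892  0.061 ]
 [ 0.714  -0.1334  0.061 ]
 [ 0.5528 -0.1209  0.061 ]]
(array([643.2, -23.4]), array([161.6, 211.1]), -0.094)
lid (array([ 648.4, -296.2]), array([178. , 230.4]), 0.026)
handle (array([ 641.4, -289.2]), array([ 19.5, 105.5]), 0.034)
nh 465 (array([452.2, 239.3]), array([ 60.6, 160.9]), -0.267) meanrange [168. 233.] [233. 258.]
ost 299 (array([456.3,  36.6]), array([ 11.9, 175.8]), 0.115) meanrange [249. 230.] [320. 243.]
rf 367 (array([ 450.3, -180. ]), array([ 61.2, 151.6]), -0.069) meanrange [342. 225.] [404. 252.]
tw 140 (array([ 449.5, -391. ]), array([ 16.9, 141.2]), -0.01) meanrange [431. 234.] [490. 241.]
overhang 0.017
```

View pics/s1.png

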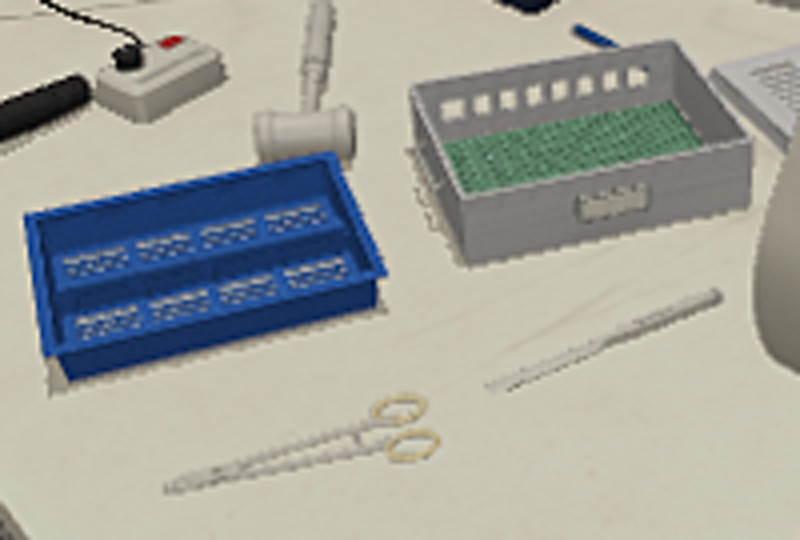

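Run:
```python
from m import *
px=lambda p,o:np.array(p,float)/4+np.array(o)-.375
S=lambda p:px(p,(135,150));L=lambda p:px(p,(140,112));R=lambda p:px(p,(330,112))
for n,s,t in [("tray",(25,214),L((57,72))),("tray",(335,153),L((403,86))),("tray",(387,274),L((390,348))),("tray",(47,354),L((33,333))),
 ("rim",(412,87),L((510,38))),("rim",(675,42),R((93,62))),("rim",(750,143),R((77,328))),("rim",(463,195),L((482,300))),
 ("nh tip",(165,488),L((116,522))),("ring",(399,409),L((348,508))),("ring",(413,444),L((343,563))),("ost",(490,387),L((440,517))),("ost",(718,295),L((720,482)))]:
    p,g=tri(S(s),t);z={'t':.033,'r':.061}.get(n[0],.004) if n!="ring" else .004
    print(n,p.round(4),round(g,4),"scene@z",plane("scene",S(s),z)[0,:2].round(4),"top@z",plane("top",t,z)[0,:2].round(4))
for n,a,b in [("tw",(404,498),(640,499)),("rf tip/ring",(55,506),(270,512)),("handle",(266,186),(444,178))]:
    print(n,plane("top",[R(a),R(b)],.045 if n=="handle" else .005).round(4))
```

```text
tray [0.7231 0.3569 0.0354] 0.0003 scene@z [0.7269 0.3568] top@z [0.7239 0.358 ]
tray [0.7119 0.1433 0.0322] 0.0005 scene@z [0.7105 0.1433] top@z [0.7118 0.1433]
tray [0.5494 0.1517 0.0336] 0.0051 scene@z [0.552  0.1536] top@z [0.5485 0.1494]
tray [0.56   0.365  0.0367] 0.001 scene@z [0.5645 0.3647] top@z [0.5607 0.367 ]
rim [0.7333 0.0739 0.0594] 0.0011 scene@z [0.7311 0.075 ] top@z [0.7326 0.0732]
rim [ 0.7137 -0.1349  0.059 ] 0.0031 scene@z [ 0.7095 -0.1345] top@z [ 0.714  -0.1334]
rim [ 0.5538 -0.1199  0.0589] 0.0026 scene@z [ 0.5517 -0.1172] top@z [ 0.5528 -0.1209]
rim [0.5726 0.0898 0.0642] 0.0024 scene@z [0.578  0.0894] top@z [0.5726 0.0892]
nh tip [0.4465 0.3222 0.0058] 0.0002 scene@z [0.4484 0.3221] top@z [0.4466 0.3229]
ring [0.4533 0.1799 0.0046] 0.0001 scene@z [0.4541 0.1798] top@z [0.4533 0.18  ]
ring [0.4196 0.1822 0.0048] 0.0002 scene@z [0.4204 0.1819] top@z [0.4197 0.1825]
ost [0.447  0.1229 0.0055] 0.0 scene@z [0.4486 0.1223] top@z [0.4471 0.1231]
ost [ 0.4666 -0.049   0.006 ] 0.0009 scene@z [ 0.4691 -0.0499] top@z [ 0.4665 -0.0494]
tw [[ 0.4536 -0.3196  0.005 ]
 [ 0.4516 -0.4607  0.005 ]]
rf tip/ring [[ 0.451  -0.1075  0.005 ]
 [ 0.4459 -0.2383  0.005 ]]
handle [[ 0.6399 -0.2367  0.045 ]
 [ 0.6429 -0.3429  0.045 ]]
```

Call:
{"api": "servo_tool", "payload": {
  "motion": [
    {"claw": 0.6, "linear": [0.2, 0, 0], "delta_rot": [0, 0, 0.036]},
    {"claw": 0.6, "linear": [0.2, 0.05, 0], "delta_rot": [0, 0, 0.036]},
    {"claw": 0.6, "linear": [0.2, 0.1, 0], "delta_rot": [0, 0, 0.036]},
    {"claw": 0.6, "linear": [0.1, 0.18, 0], "delta_rot": [0, 0, 0.036]},
    {"claw": 0.6, "linear": [0.1, 0.18, 0], "delta_rot": [0, 0, 0.036]},
    {"claw": 0.6, "linear": [0.1, 0.18, 0], "delta_rot": [0, 0, 0.036]},
    {"claw": 0.6, "linear": [0.1, 0.18, 0], "delta_rot": [0, 0, 0.036]},
    {"claw": 0.6, "linear": [0, 0.2, 0], "delta_rot": [0, 0, 0.036]},
    {"claw": 0.6, "linear": [0, 0.2, 0], "delta_rot": [0, 0, 0.036]},
    {"claw": 0.6, "linear": [0, 0.2, 0], "delta_rot": [0, 0, 0.036]},
    {"claw": 0.6, "linear": [0, 0.2, 0], "delta_rot": [0, 0, 0]},
    {"claw": 0.6, "linear": [0, 0.2, 0], "delta_rot": [0, 0, 0]},
    {"claw": 0.6, "linear": [0, 0.2, 0], "delta_rot": [0, 0, 0]},
    {"claw": 0.6, "linear": [0, 0.2, 0], "delta_rot": [0, 0, 0]},
    {"claw": 0.6, "linear": [0, 0.2, 0], "delta_rot": [0, 0, 0]},
    {"claw": 0.6, "linear": [0, 0.2, 0], "delta_rot": [0, 0, 0]},
    {"claw": 0.6, "linear": [0, 0.2, 0], "delta_rot": [0, 0, 0]},
    {"claw": 0.6, "linear": [0, 0.2, 0], "delta_rot": [0, 0, 0]},
    {"claw": 0.6, "linear": [0, 0, 0], "delta_rot": [0, 0, 0]}
  ]
}}

```text
t: 1.68
eef_pos: [0.4429, 0.0436, 0.2397]
tcp_rot: [-2.253, -2.188, -0.002]
wrist_force: [0.1, 0.0, -0.4]
finger_gap: 0.6
grasp_force: 0.0
```

Call:
{"api": "servo_tool", "payload": {
  "motion": [
    {"claw": 0.6, "linear": [0, 0.15, 0], "delta_rot": [0, 0, -0.0133]},
    {"claw": 0.6, "linear": [-0.006, 0.15, 0], "delta_rot": [0, 0, 0]},
    {"claw": 0.6, "linear": [0, 0.15, 0], "delta_rot": [0, 0, 0]},
    {"claw": 0.6, "linear": [0, 0.15, -0.1], "delta_rot": [0, 0, 0]},
    {"claw": 0.6, "linear": [0, 0.15, -0.1], "delta_rot": [0, 0, 0]},
    {"claw": 0.6, "linear": [0, 0.15, -0.1], "delta_rot": [0, 0, 0]},
    {"claw": 0.6, "linear": [0, 0.147, -0.1], "delta_rot": [0, 0, 0]},
    {"claw": 0.6, "linear": [0, 0, -0.15], "delta_rot": [0, 0, 0]},
    {"claw": 0.6, "linear": [0, 0, -0.15], "delta_rot": [0, 0, 0]},
    {"claw": 0.6, "linear": [0, 0, 0], "delta_rot": [0, 0, 0]},
    {"claw": 0.6, "linear": [0, 0, 0], "delta_rot": [0, 0, 0]}
  ]
}}

```text
t: 2.6
eef_pos: [0.4411, 0.2467, 0.0985]
tcp_rot: [-2.304, -2.134, 0.007]
wrist_force: [0.2, -0.5, 0.6]
finger_gap: 0.6
grasp_force: 0.0
```

Call:
{"api": "servo_tool", "payload": {
  "motion": [
    {"claw": 0.6, "linear": [0.003, 0.03, -0.1], "delta_rot": [0, 0, 0]},
    {"claw": 0.6, "linear": [0, 0, -0.1], "delta_rot": [0, 0, 0]},
    {"claw": 0.6, "linear": [0, 0, -0.05], "delta_rot": [0, 0, 0]},
    {"claw": 0.6, "linear": [0, 0, -0.05], "delta_rot": [0, 0, 0]},
    {"claw": 0.6, "linear": [0, 0, -0.05], "delta_rot": [0, 0, 0]},
    {"claw": 0.6, "linear": [0, 0, 0], "delta_rot": [0, 0, 0]},
    {"claw": 0.6, "linear": [0, 0, 0], "delta_rot": [0, 0, 0]}
  ]
}}

```text
t: 3.18
eef_pos: [0.443, 0.2534, 0.0299]
tcp_rot: [-2.305, -2.134, 0.0]
wrist_force: [-0.2, -0.2, 0.5]
finger_gap: 0.604
grasp_force: 0.0
```

Call:
{"api": "servo_tool", "payload": {
  "motion": [
    {"claw": 0.6, "linear": [-0.006, 0, -0.025], "delta_rot": [0, 0, 0]},
    {"claw": 0.6, "linear": [0, 0, -0.025], "delta_rot": [0, 0, 0]},
    {"claw": 0.6, "linear": [0, 0, 0], "delta_rot": [0, 0, 0]},
    {"claw": 0.0, "linear": [0, 0, 0], "delta_rot": [0, 0, 0]},
    {"claw": 0.0, "linear": [0, 0, 0], "delta_rot": [0, 0, 0]},
    {"claw": 0.0, "linear": [0, 0, 0], "delta_rot": [0, 0, 0]},
    {"claw": 0.0, "linear": [0, 0, 0], "delta_rot": [0, 0, 0]},
    {"claw": 0.0, "linear": [0, 0, 0], "delta_rot": [0, 0, 0]},
    {"claw": 0.0, "linear": [0, 0, 0], "delta_rot": [0, 0, 0]},
    {"claw": 0.0, "linear": [0, 0, 0], "delta_rot": [0, 0, 0]}
  ]
}}

```text
t: 4.02
eef_pos: [0.4417, 0.2536, 0.0197]
tcp_rot: [2.305, 2.134, 0.0]
wrist_force: [0.6, -0.5, 0.9]
finger_gap: 0.2
grasp_force: 27.2
```

Call:
{"api": "servo_tool", "payload": {
  "motion": [
    {"claw": 0.0, "linear": [0, 0, 0.1], "delta_rot": [0, 0, 0]},
    {"claw": 0.0, "linear": [0, 0, 0.15], "delta_rot": [0, 0, 0]},
    {"claw": 0.0, "linear": [0, 0, 0.15], "delta_rot": [0, 0, 0]},
    {"claw": 0.0, "linear": [0, 0, 0.15], "delta_rot": [0, 0, 0]},
    {"claw": 0.0, "linear": [0.1, -0.13, 0.05], "delta_rot": [0, 0, -0.005]},
    {"claw": 0.0, "linear": [0.1, -0.13, 0], "delta_rot": [0, 0, 0]},
    {"claw": 0.0, "linear": [0.1, -0.13, 0], "delta_rot": [0, 0, 0]},
    {"claw": 0.0, "linear": [0.1, -0.13, 0], "delta_rot": [0, 0, 0]},
    {"claw": 0.0, "linear": [0.1, -0.13, 0], "delta_rot": [0, 0, 0]},
    {"claw": 0.0, "linear": [0.1, -0.13, 0], "delta_rot": [0, 0, 0]},
    {"claw": 0.0, "linear": [0.1, -0.13, 0], "delta_rot": [0, 0, 0]},
    {"claw": 0.0, "linear": [0.1, -0.13, 0], "delta_rot": [0, 0, 0]},
    {"claw": 0.0, "linear": [0.1, -0.13, 0], "delta_rot": [0, 0, 0]},
    {"claw": 0.0, "linear": [0.1, -0.13, 0], "delta_rot": [0, 0, 0]},
    {"claw": 0.0, "linear": [0.01, -0.03, 0], "delta_rot": [0, 0, 0]},
    {"claw": 0.0, "linear": [0, 0, 0], "delta_rot": [0, 0, 0]},
    {"claw": 0.0, "linear": [0, 0, 0], "delta_rot": [0, 0, 0]}
  ]
}}

```text
t: 5.43
eef_pos: [0.6427, -0.0123, 0.1391]
tcp_rot: [-2.322, -2.114, 0.002]
wrist_force: [-0.4, -0.2, 0.5]
finger_gap: 0.198
grasp_force: 27.0
```

Call:
{"api": "servo_tool", "payload": {
  "motion": [
    {"claw": 0.0, "linear": [0, 0, -0.12], "delta_rot": [0, 0, 0]},
    {"claw": 0.0, "linear": [0, 0, -0.12], "delta_rot": [0, 0, 0]},
    {"claw": 0.0, "linear": [0, 0, -0.12], "delta_rot": [0, 0, 0]},
    {"claw": 0.0, "linear": [0, 0, -0.1], "delta_rot": [0, 0, 0]},
    {"claw": 0.0, "linear": [0, 0, -0.05], "delta_rot": [0, 0, 0]},
    {"claw": 0.0, "linear": [0, 0, -0.03], "delta_rot": [0, 0, 0]},
    {"claw": 0.0, "linear": [0, 0, -0.02], "delta_rot": [0, 0, 0]},
    {"claw": 0.0, "linear": [0, 0, 0], "delta_rot": [0, 0, 0]},
    {"claw": 0.0, "linear": [0, 0, 0], "delta_rot": [0, 0, 0]}
  ]
}}

```text
t: 6.18
eef_pos: [0.6442, -0.0122, 0.0286]
tcp_rot: [2.321, 2.116, 0.001]
wrist_force: [0.1, 0.3, -0.4]
finger_gap: 0.196
grasp_force: 27.0
```

Call:
{"api": "servo_tool", "payload": {
  "motion": [
    {"claw": 0.0, "linear": [0, 0, -0.006], "delta_rot": [0, 0, 0]},
    {"claw": 0.0, "linear": [0, 0, -0.004], "delta_rot": [0, 0, 0]},
    {"claw": 0.0, "linear": [0, 0, 0], "delta_rot": [0, 0, 0]},
    {"claw": 0.4, "linear": [0, 0, 0], "delta_rot": [0, 0, 0]},
    {"claw": 0.4, "linear": [0, 0, 0], "delta_rot": [0, 0, 0]},
    {"claw": 0.4, "linear": [0, 0, 0], "delta_rot": [0, 0, 0]},
    {"claw": 0.4, "linear": [0, 0, 0], "delta_rot": [0, 0, 0]},
    {"claw": 0.4, "linear": [0, 0, 0.05], "delta_rot": [0, 0, 0]},
    {"claw": 0.4, "linear": [0, 0, 0.1], "delta_rot": [0, 0, 0]},
    {"claw": 0.4, "linear": [0, 0, 0.15], "delta_rot": [0, 0, 0]},
    {"claw": 0.4, "linear": [0, 0, 0.2], "delta_rot": [0, 0, 0]},
    {"claw": 0.4, "linear": [0, 0, 0.2], "delta_rot": [0, 0, 0]},
    {"claw": 0.4, "linear": [0, 0.1, 0.1], "delta_rot": [0, 0, 0]},
    {"claw": 0.4, "linear": [0, 0.2, 0], "delta_rot": [0, 0, 0]},
    {"claw": 0.4, "linear": [0, 0.2, 0], "delta_rot": [0, 0, 0]},
    {"claw": 0.4, "linear": [0, 0.2, 0], "delta_rot": [0, 0, 0.013]},
    {"claw": 0.4, "linear": [0, 0.2, 0], "delta_rot": [0, 0, 0]},
    {"claw": 0.4, "linear": [0, 0.2, 0], "delta_rot": [0, 0, 0]},
    {"claw": 0.4, "linear": [0, 0, 0], "delta_rot": [0, 0, 0]},
    {"claw": 0.4, "linear": [0, 0, 0], "delta_rot": [0, 0, 0]}
  ]
}}

```text
t: 7.85
eef_pos: [0.6432, 0.2098, 0.1863]
tcp_rot: [2.274, 2.167, 0.001]
wrist_force: [0.5, -0.2, -0.6]
finger_gap: 0.402
grasp_force: 0.0
```

Run:
```python
from m import *
im,D=capture("top");np.savez("top1.npz",im=im,d=D)
s,D=capture("scene");np.savez("scene1.npz",im=s,d=D)
A=cv2.resize(im[112:262,250:500],None,fx=3.2,fy=3.2,interpolation=cv2.INTER_CUBIC)
cv2.imwrite("pics/t1.png",A[...,::-1])
a=np.load("top0.npz")['im'];h=cv2.cvtColor(a,cv2.COLOR_RGB2HSV).astype(int);H,S,V=h[...,0],h[...,1],h[...,2]
k=((H>100)&(H<125)&(S>120)).astype(np.uint8)
# divider top edge (bright ridge): brightness profile rows per column
for u in (165,180,195,210,225): print(u,[(v,int(a[v,u].sum())) for v in range(160,172)])
print(observe()['eef_pos'],observe()['tcp_rot'])
```

```text
165 [(160, 493), (161, 455), (162, 266), (163, 218), (164, 215), (165, 162), (166, 146), (167, 226), (168, 291), (169, 419), (170, 467), (171, 278)]
180 [(160, 235), (161, 222), (162, 207), (163, 220), (164, 222), (165, 196), (166, 109), (167, 138), (168, 234), (169, 226), (170, 225), (171, 228)]
195 [(160, 310), (161, 489), (162, 483), (163, 272), (164, 217), (165, 222), (166, 172), (167, 151), (168, 231), (169, 291), (170, 436), (171, 479)]
210 [(160, 275), (161, 313), (162, 483), (163, 387), (164, 253), (165, 223), (166, 216), (167, 146), (168, 168), (169, 227), (170, 297), (171, 493)]
225 [(160, 357), (161, 260), (162, 339), (163, 474), (164, 296), (165, 228), (166, 231), (167, 195), (168, 151), (169, 230), (170, 234), (171, 310)]
[0.6434056  0.20705921 0.18594489] [ 2.27759787e+00  2.16356578e+00 -6.77646173e-04]
```

View pics/t1.png

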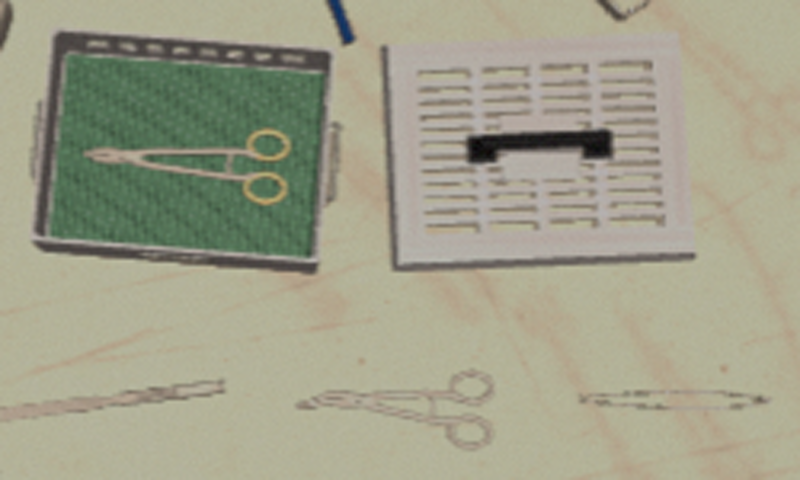

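Call:
{"api": "servo_tool", "payload": {
  "motion": [
    {"claw": 0.4, "linear": [-0.035, 0.12, 0], "delta_rot": [0, 0, -0.001]},
    {"claw": 0.4, "linear": [0, 0.118, -0.05], "delta_rot": [0, 0, 0]},
    {"claw": 0.4, "linear": [0, 0, -0.15], "delta_rot": [0, 0, 0]},
    {"claw": 0.4, "linear": [0, 0, -0.15], "delta_rot": [0, 0, 0]},
    {"claw": 0.4, "linear": [0, 0, -0.15], "delta_rot": [0, 0, 0]},
    {"claw": 0.4, "linear": [0, 0, -0.1], "delta_rot": [0, 0, 0]},
    {"claw": 0.4, "linear": [0, 0, -0.05], "delta_rot": [0, 0, 0]},
    {"claw": 0.4, "linear": [0, 0, -0.05], "delta_rot": [0, 0, 0]},
    {"claw": 0.4, "linear": [0, 0, 0], "delta_rot": [0, 0, 0]},
    {"claw": 0.4, "linear": [0, 0, 0], "delta_rot": [0, 0, 0]}
  ]
}}

```text
t: 8.78
eef_pos: [0.6373, 0.2546, 0.0463]
tcp_rot: [2.282, 2.158, 0.001]
wrist_force: [0.6, 1.1, 0.5]
finger_gap: 0.397
grasp_force: 0.0
```

Down 23 mm and pinch.

Call:
{"api": "servo_tool", "payload": {
  "motion": [
    {"claw": 0.4, "linear": [-0.003, 0, -0.04], "delta_rot": [0, 0, 0]},
    {"claw": 0.4, "linear": [0, 0, -0.04], "delta_rot": [0, 0, 0]},
    {"claw": 0.4, "linear": [0, 0, -0.035], "delta_rot": [0, 0, 0]},
    {"claw": 0.4, "linear": [0, 0, 0], "delta_rot": [0, 0, 0]},
    {"claw": 0.4, "linear": [0, 0, 0], "delta_rot": [0, 0, 0]},
    {"claw": 0.0, "linear": [0, 0, 0], "delta_rot": [0, 0, 0]},
    {"claw": 0.0, "linear": [0, 0, 0], "delta_rot": [0, 0, 0]},
    {"claw": 0.0, "linear": [0, 0, 0], "delta_rot": [0, 0, 0]},
    {"claw": 0.0, "linear": [0, 0, 0], "delta_rot": [0, 0, 0]},
    {"claw": 0.0, "linear": [0, 0, 0], "delta_rot": [0, 0, 0]},
    {"claw": 0.0, "linear": [0, 0, 0], "delta_rot": [0, 0, 0]}
  ]
}}

```text
t: 9.7
eef_pos: [0.6364, 0.2553, 0.023]
tcp_rot: [2.281, 2.16, 0.001]
wrist_force: [0.6, -0.3, 2.0]
finger_gap: 0.113
grasp_force: 30.0
```

Call:
{"api": "servo_tool", "payload": {
  "motion": [
    {"claw": 0.0, "linear": [0, 0, 0.05], "delta_rot": [0, 0, 0]},
    {"claw": 0.0, "linear": [0, 0, 0.1], "delta_rot": [0, 0, 0]},
    {"claw": 0.0, "linear": [0, 0, 0.15], "delta_rot": [0, 0, 0]},
    {"claw": 0.0, "linear": [0, 0, 0.15], "delta_rot": [0, 0, 0]},
    {"claw": 0.0, "linear": [0, 0, 0.1], "delta_rot": [0, 0, 0]},
    {"claw": 0.0, "linear": [0, -0.08, 0], "delta_rot": [0, 0, -0.004]},
    {"claw": 0.0, "linear": [0.01, -0.15, 0], "delta_rot": [0, 0, -0.004]},
    {"claw": 0.0, "linear": [0.01, -0.15, 0], "delta_rot": [0, 0, -0.004]},
    {"claw": 0.0, "linear": [0.013, -0.15, 0], "delta_rot": [0, 0, 0]},
    {"claw": 0.0, "linear": [0, -0.15, 0], "delta_rot": [0, 0, 0]},
    {"claw": 0.0, "linear": [0, -0.15, 0], "delta_rot": [0, 0, 0]},
    {"claw": 0.0, "linear": [0, -0.15, 0], "delta_rot": [0, 0, 0]},
    {"claw": 0.0, "linear": [0, -0.15, 0], "delta_rot": [0, 0, 0]},
    {"claw": 0.0, "linear": [0, -0.15, 0], "delta_rot": [0, 0, 0]},
    {"claw": 0.0, "linear": [0, -0.11, 0], "delta_rot": [0, 0, 0]},
    {"claw": 0.0, "linear": [0, 0, 0], "delta_rot": [0, 0, 0]},
    {"claw": 0.0, "linear": [0, 0, 0], "delta_rot": [0, 0, 0]},
    {"claw": 0.0, "linear": [0, 0, 0], "delta_rot": [0, 0, 0]}
  ]
}}

```text
t: 11.2
eef_pos: [0.6418, -0.023, 0.132]
tcp_rot: [-2.322, -2.114, 0.001]
wrist_force: [0.3, 0.7, -2.6]
finger_gap: 0.107
grasp_force: 30.0
```

Call:
{"api": "servo_tool", "payload": {
  "motion": [
    {"claw": 0.0, "linear": [0.004, 0, -0.1], "delta_rot": [0, 0, 0]},
    {"claw": 0.0, "linear": [0, 0, -0.06], "delta_rot": [0, 0, 0]},
    {"claw": 0.0, "linear": [0, 0, -0.05], "delta_rot": [0, 0, 0]},
    {"claw": 0.0, "linear": [0, 0, -0.04], "delta_rot": [0, 0, 0]},
    {"claw": 0.0, "linear": [0, 0, -0.04], "delta_rot": [0, 0, 0]},
    {"claw": 0.0, "linear": [0, 0, 0], "delta_rot": [0, 0, 0]},
    {"claw": 0.0, "linear": [0, 0, 0], "delta_rot": [0, 0, 0]}
  ]
}}

```text
t: 11.78
eef_pos: [0.6432, -0.0226, 0.0742]
tcp_rot: [-2.321, -2.116, 0.001]
wrist_force: [-0.5, 0.1, -1.4]
finger_gap: 0.115
grasp_force: 30.0
```

Call:
{"api": "servo_tool", "payload": {
  "motion": [
    {"claw": 0.0, "linear": [0, 0, -0.03], "delta_rot": [0, 0, 0]},
    {"claw": 0.0, "linear": [0, 0, -0.03], "delta_rot": [0, 0, 0]},
    {"claw": 0.0, "linear": [0, 0, -0.02], "delta_rot": [0, 0, 0]},
    {"claw": 0.0, "linear": [0, 0, -0.01], "delta_rot": [0, 0, 0]},
    {"claw": 0.0, "linear": [0, 0, 0], "delta_rot": [0, 0, 0]},
    {"claw": 0.0, "linear": [0, 0, 0], "delta_rot": [0, 0, 0]}
  ]
}}

```text
t: 12.28
eef_pos: [0.6433, -0.0229, 0.0565]
tcp_rot: [-2.322, -2.116, 0.0]
wrist_force: [-0.2, 0.5, -1.4]
finger_gap: 0.111
grasp_force: 30.0
```

Call:
{"api": "servo_tool", "payload": {
  "motion": [
    {"claw": 0.0, "linear": [0, 0, -0.01], "delta_rot": [0, 0, 0]},
    {"claw": 0.0, "linear": [0, 0, 0], "delta_rot": [0, 0, 0]},
    {"claw": 0.4, "linear": [0, 0, 0], "delta_rot": [0, 0, 0]},
    {"claw": 0.4, "linear": [0, 0, 0], "delta_rot": [0, 0, 0]},
    {"claw": 0.4, "linear": [0, 0, 0], "delta_rot": [0, 0, 0]},
    {"claw": 0.4, "linear": [0, 0, 0], "delta_rot": [0, 0, 0]},
    {"claw": 0.4, "linear": [0, 0, 0.05], "delta_rot": [0, 0, 0]},
    {"claw": 0.4, "linear": [0, 0, 0.1], "delta_rot": [0, 0, 0]},
    {"claw": 0.4, "linear": [0, 0, 0.2], "delta_rot": [0, 0, 0]},
    {"claw": 0.4, "linear": [0, 0, 0.2], "delta_rot": [0, 0, 0]},
    {"claw": 0.4, "linear": [-0.1, 0.03, 0], "delta_rot": [0, 0, 0.033]},
    {"claw": 0.4, "linear": [-0.16, 0.05, 0], "delta_rot": [0, 0, 0.033]},
    {"claw": 0.4, "linear": [-0.16, 0.05, 0], "delta_rot": [0, 0, 0]},
    {"claw": 0.4, "linear": [-0.16, 0.05, 0], "delta_rot": [0, 0, 0]},
    {"claw": 0.4, "linear": [-0.16, 0.05, 0], "delta_rot": [0, 0, 0]},
    {"claw": 0.4, "linear": [-0.16, 0.05, 0], "delta_rot": [0, 0, 0]},
    {"claw": 0.4, "linear": [-0.035, 0.018, 0], "delta_rot": [0, 0, 0]},
    {"claw": 0.4, "linear": [0, 0, 0], "delta_rot": [0, 0, 0]},
    {"claw": 0.4, "linear": [0, 0, 0], "delta_rot": [0, 0, 0]}
  ]
}}

```text
t: 13.87
eef_pos: [0.4578, 0.0369, 0.1657]
tcp_rot: [2.088, 2.344, 0.003]
wrist_force: [0.8, -0.5, -0.2]
finger_gap: 0.398
grasp_force: 0.0
```

Run:
```python
from m import *
im,D=capture("top");np.savez("top2.npz",im=im,d=D)
s,D=capture("scene");np.savez("scene2.npz",im=s,d=D)
A=cv2.resize(im[112:212,240:370],None,fx=4,fy=4,interpolation=cv2.INTER_CUBIC)
B=cv2.resize(s[150:215,225:335],None,fx=3,fy=3,interpolation=cv2.INTER_CUBIC)
C=np.zeros((600,520,3),np.uint8);C[:400]=A;C[405:600,:330]=B
cv2.imwrite("pics/t2.png",C[...,::-1])
h=cv2.cvtColor(im,cv2.COLOR_RGB2HSV).astype(int);H,S,V=h[...,0],h[...,1],h[...,2]
k=((H>100)&(H<125)&(S>120)).astype(np.uint8);c,_=big(k,(250,365,115,210));print("tray",rect(c,.064))
print(observe()['eef_pos'],observe()['tcp_rot'])
```

```text
tray (array([641.5, -21.8]), array([162.5, 213.3]), -0.093)
[0.45852161 0.03659352 0.16535266] [2.08929219 2.34371297 0.00269991]
```

View pics/t2.png

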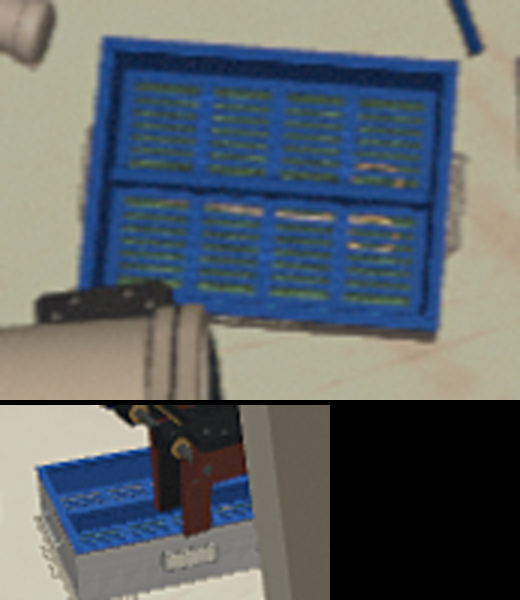

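Call:
{"api": "servo_tool", "payload": {
  "motion": [
    {"claw": 0.4, "linear": [-0.004, 0, -0.15], "delta_rot": [0, 0, 0]},
    {"claw": 0.4, "linear": [0, 0, -0.15], "delta_rot": [0, 0, 0]},
    {"claw": 0.4, "linear": [0, 0, -0.15], "delta_rot": [0, 0, 0]},
    {"claw": 0.4, "linear": [0, 0, -0.1], "delta_rot": [0, 0, 0]},
    {"claw": 0.4, "linear": [0, 0, -0.07], "delta_rot": [0, 0, 0]},
    {"claw": 0.4, "linear": [0, 0, -0.05], "delta_rot": [0, 0, 0]},
    {"claw": 0.4, "linear": [0, 0, 0], "delta_rot": [0, 0, 0]},
    {"claw": 0.4, "linear": [0, 0, 0], "delta_rot": [0, 0, 0]},
    {"claw": 0.4, "linear": [0, 0, 0], "delta_rot": [0, 0, 0]}
  ]
}}

```text
t: 14.72
eef_pos: [0.4566, 0.0367, 0.0312]
tcp_rot: [2.09, 2.344, 0.001]
wrist_force: [-0.1, 0.2, -0.0]
finger_gap: 0.402
grasp_force: 0.0
```

Call:
{"api": "servo_tool", "payload": {
  "motion": [
    {"claw": 0.4, "linear": [0, 0, -0.03], "delta_rot": [0, 0, 0]},
    {"claw": 0.4, "linear": [0, 0, -0.023], "delta_rot": [0, 0, 0]},
    {"claw": 0.4, "linear": [0, 0, 0], "delta_rot": [0, 0, 0]},
    {"claw": 0.0, "linear": [0, 0, 0], "delta_rot": [0, 0, 0]},
    {"claw": 0.0, "linear": [0, 0, 0], "delta_rot": [0, 0, 0]},
    {"claw": 0.0, "linear": [0, 0, 0], "delta_rot": [0, 0, 0]},
    {"claw": 0.0, "linear": [0, 0, 0], "delta_rot": [0, 0, 0]},
    {"claw": 0.0, "linear": [0, 0, 0], "delta_rot": [0, 0, 0]},
    {"claw": 0.0, "linear": [0, 0, 0], "delta_rot": [0, 0, 0]}
  ]
}}

```text
t: 15.47
eef_pos: [0.4558, 0.0368, 0.0202]
tcp_rot: [2.09, 2.345, 0.0]
wrist_force: [0.6, 0.4, 1.0]
finger_gap: 0.108
grasp_force: 30.0
```

Call:
{"api": "servo_tool", "payload": {
  "motion": [
    {"claw": 0.0, "linear": [0, 0, 0.1], "delta_rot": [0, 0, 0]},
    {"claw": 0.0, "linear": [0, 0, 0.2], "delta_rot": [0, 0, 0]},
    {"claw": 0.0, "linear": [0, 0, 0.2], "delta_rot": [0, 0, 0]},
    {"claw": 0.0, "linear": [0.06, 0, 0.1], "delta_rot": [0, 0, -0.0166]},
    {"claw": 0.0, "linear": [0.15, -0.05, 0], "delta_rot": [0, 0, -0.0166]},
    {"claw": 0.0, "linear": [0.15, -0.05, 0], "delta_rot": [0, 0, -0.0165]},
    {"claw": 0.0, "linear": [0.15, -0.05, 0], "delta_rot": [0, 0, -0.0165]},
    {"claw": 0.0, "linear": [0.15, -0.05, 0], "delta_rot": [0, 0, 0]},
    {"claw": 0.0, "linear": [0.15, -0.05, 0], "delta_rot": [0, 0, 0]},
    {"claw": 0.0, "linear": [0.15, -0.05, 0], "delta_rot": [0, 0, 0]},
    {"claw": 0.0, "linear": [0.15, -0.0135, 0], "delta_rot": [0, 0, 0]},
    {"claw": 0.0, "linear": [0.006, 0, 0], "delta_rot": [0, 0, 0]},
    {"claw": 0.0, "linear": [0, 0, 0], "delta_rot": [0, 0, 0]},
    {"claw": 0.0, "linear": [0, 0, 0], "delta_rot": [0, 0, 0]}
  ]
}}

```text
t: 16.63
eef_pos: [0.6774, -0.0258, 0.1392]
tcp_rot: [-2.321, -2.114, 0.003]
wrist_force: [-1.0, 0.2, -1.1]
finger_gap: 0.107
grasp_force: 30.0
```

Call:
{"api": "servo_tool", "payload": {
  "motion": [
    {"claw": 0.0, "linear": [0.005, 0, -0.1], "delta_rot": [0, 0, 0]},
    {"claw": 0.0, "linear": [0, 0, -0.1], "delta_rot": [0, 0, 0]},
    {"claw": 0.0, "linear": [0, 0, -0.1], "delta_rot": [0, 0, 0]},
    {"claw": 0.0, "linear": [0, 0, -0.06], "delta_rot": [0, 0, 0]},
    {"claw": 0.0, "linear": [0, 0, -0.04], "delta_rot": [0, 0, 0]},
    {"claw": 0.0, "linear": [0, 0, 0], "delta_rot": [0, 0, 0]},
    {"claw": 0.0, "linear": [0, 0, 0], "delta_rot": [0, 0, 0]},
    {"claw": 0.0, "linear": [0, 0, 0], "delta_rot": [0, 0, 0]}
  ]
}}

```text
t: 17.3
eef_pos: [0.6804, -0.0259, 0.0612]
tcp_rot: [2.322, 2.115, 0.002]
wrist_force: [-0.1, -0.0, 0.6]
finger_gap: 0.106
grasp_force: 30.0
```

Call:
{"api": "servo_tool", "payload": {
  "motion": [
    {"claw": 0.0, "linear": [0, 0, -0.02], "delta_rot": [0, 0, 0]},
    {"claw": 0.0, "linear": [0, 0, -0.013], "delta_rot": [0, 0, 0]},
    {"claw": 0.0, "linear": [0, 0, 0], "delta_rot": [0, 0, 0]},
    {"claw": 0.3, "linear": [0, 0, 0], "delta_rot": [0, 0, 0]},
    {"claw": 0.3, "linear": [0, 0, 0], "delta_rot": [0, 0, 0]},
    {"claw": 0.3, "linear": [0, 0, 0], "delta_rot": [0, 0, 0]},
    {"claw": 0.3, "linear": [0, 0, 0.05], "delta_rot": [0, 0, 0]},
    {"claw": 0.3, "linear": [0, 0, 0.15], "delta_rot": [0, 0, 0]},
    {"claw": 0.3, "linear": [0, 0, 0.2], "delta_rot": [0, 0, 0]},
    {"claw": 0.3, "linear": [0, 0, 0.2], "delta_rot": [0, 0, 0]}
  ]
}}

```text
t: 18.13
eef_pos: [0.6791, -0.0259, 0.1746]
tcp_rot: [-2.321, -2.115, 0.002]
wrist_force: [0.6, -0.4, 0.2]
finger_gap: 0.298
grasp_force: 0.0
```

Call:
{"api": "servo_tool", "payload": {
  "motion": [
    {"claw": 0.4, "linear": [-0.1, -0.16, 0], "delta_rot": [0, 0, 0.0258]},
    {"claw": 0.4, "linear": [-0.1, -0.16, 0], "delta_rot": [0, 0, 0]},
    {"claw": 0.4, "linear": [-0.1, -0.16, 0], "delta_rot": [0, 0, 0]},
    {"claw": 0.4, "linear": [-0.1, -0.16, 0], "delta_rot": [0, 0, 0]},
    {"claw": 0.4, "linear": [-0.1, -0.16, 0], "delta_rot": [0, 0, 0]},
    {"claw": 0.4, "linear": [-0.1, -0.16, 0], "delta_rot": [0, 0, 0]},
    {"claw": 0.4, "linear": [-0.1, -0.16, 0], "delta_rot": [0, 0, 0]},
    {"claw": 0.4, "linear": [-0.1, -0.16, 0], "delta_rot": [0, 0, 0]},
    {"claw": 0.4, "linear": [-0.1, -0.16, 0], "delta_rot": [0, 0, 0]},
    {"claw": 0.4, "linear": [-0.1, -0.16, 0], "delta_rot": [0, 0, 0]},
    {"claw": 0.4, "linear": [-0.1, -0.16, 0], "delta_rot": [0, 0, 0]},
    {"claw": 0.4, "linear": [-0.0425, -0.0625, 0], "delta_rot": [0, 0, 0]},
    {"claw": 0.4, "linear": [0, 0, 0], "delta_rot": [0, 0, 0]},
    {"claw": 0.4, "linear": [0, 0, 0], "delta_rot": [0, 0, 0]},
    {"claw": 0.4, "linear": [0, 0, 0], "delta_rot": [0, 0, 0]}
  ]
}}

```text
t: 19.38
eef_pos: [0.4517, -0.3899, 0.1739]
tcp_rot: [2.235, 2.208, 0.001]
wrist_force: [-0.4, 0.7, -0.2]
finger_gap: 0.396
grasp_force: 0.0
```

Run:
```python
from m import *
im,D=capture("top");np.savez("top3.npz",im=im,d=D)
s,D=capture("scene")
A=cv2.resize(im[112:262,250:500],None,fx=3.2,fy=3.2,interpolation=cv2.INTER_CUBIC)
cv2.imwrite("pics/t3.png",A[...,::-1])
h=cv2.cvtColor(im,cv2.COLOR_RGB2HSV).astype(int);H,S,V=h[...,0],h[...,1],h[...,2]
k=((H>100)&(H<125)&(S>120)).astype(np.uint8);c,_=big(k,(250,365,115,210));print("tray",rect(c,.064))
print(observe()['eef_pos'],observe()['tcp_rot'])
```

```text
tray (array([641.5, -21.8]), array([162.5, 213.3]), -0.092)
[ 0.45209039 -0.3893369   0.17370678] [2.23310395e+00 2.20959078e+00 3.22460016e-04]
```

View pics/t3.png

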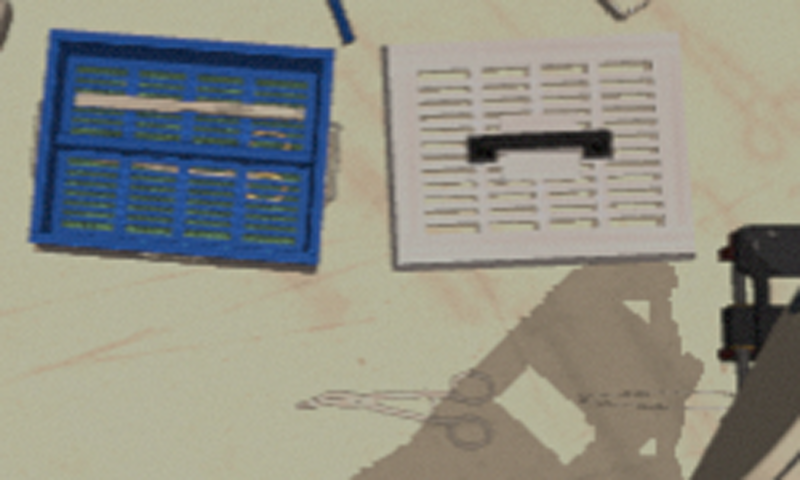

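Call:
{"api": "servo_tool", "payload": {
  "motion": [
    {"claw": 0.4, "linear": [0, 0, -0.15], "delta_rot": [0, 0, 0]},
    {"claw": 0.4, "linear": [0, 0, -0.15], "delta_rot": [0, 0, 0]},
    {"claw": 0.4, "linear": [0, 0, -0.15], "delta_rot": [0, 0, 0]},
    {"claw": 0.4, "linear": [0, 0, -0.12], "delta_rot": [0, 0, 0]},
    {"claw": 0.4, "linear": [0, 0, -0.08], "delta_rot": [0, 0, 0]},
    {"claw": 0.4, "linear": [0, 0, -0.06], "delta_rot": [0, 0, 0]},
    {"claw": 0.4, "linear": [0, 0, -0.035], "delta_rot": [0, 0, 0]},
    {"claw": 0.4, "linear": [0, 0, 0], "delta_rot": [0, 0, 0]},
    {"claw": 0.4, "linear": [0, 0, 0], "delta_rot": [0, 0, 0]}
  ]
}}

```text
t: 20.23
eef_pos: [0.4519, -0.3903, 0.0249]
tcp_rot: [2.234, 2.208, 0.0]
wrist_force: [0.2, 0.3, 0.4]
finger_gap: 0.402
grasp_force: 0.0
```

Call:
{"api": "servo_tool", "payload": {
  "motion": [
    {"claw": 0.4, "linear": [0, 0, -0.023], "delta_rot": [0, 0, 0]},
    {"claw": 0.4, "linear": [0, 0, 0], "delta_rot": [0, 0, 0]},
    {"claw": 0.0, "linear": [0, 0, 0], "delta_rot": [0, 0, 0]},
    {"claw": 0.0, "linear": [0, 0, 0], "delta_rot": [0, 0, 0]},
    {"claw": 0.0, "linear": [0, 0, 0], "delta_rot": [0, 0, 0]},
    {"claw": 0.0, "linear": [0, 0, 0], "delta_rot": [0, 0, 0]},
    {"claw": 0.0, "linear": [0, 0, 0], "delta_rot": [0, 0, 0]},
    {"claw": 0.0, "linear": [0, 0, 0], "delta_rot": [0, 0, 0]}
  ]
}}

```text
t: 20.9
eef_pos: [0.4514, -0.3906, 0.0202]
tcp_rot: [2.235, 2.208, -0.0]
wrist_force: [0.7, -0.6, 2.7]
finger_gap: 0.15
grasp_force: 30.0
```

Call:
{"api": "servo_tool", "payload": {
  "motion": [
    {"claw": 0.0, "linear": [0, 0, 0.1], "delta_rot": [0, 0, 0]},
    {"claw": 0.0, "linear": [0, 0, 0.2], "delta_rot": [0, 0, 0]},
    {"claw": 0.0, "linear": [0, 0, 0.2], "delta_rot": [0, 0, 0]},
    {"claw": 0.0, "linear": [0, 0.009, 0.1], "delta_rot": [0, 0, -0.0258]},
    {"claw": 0.0, "linear": [0.07, 0.168, 0], "delta_rot": [0, 0, 0]},
    {"claw": 0.0, "linear": [0.07, 0.168, 0], "delta_rot": [0, 0, 0]},
    {"claw": 0.0, "linear": [0.07, 0.168, 0], "delta_rot": [0, 0, 0]},
    {"claw": 0.0, "linear": [0.07, 0.168, 0], "delta_rot": [0, 0, 0]},
    {"claw": 0.0, "linear": [0.07, 0.168, 0], "delta_rot": [0, 0, 0]},
    {"claw": 0.0, "linear": [0.07, 0.168, 0], "delta_rot": [0, 0, 0]},
    {"claw": 0.0, "linear": [0.07, 0.168, 0], "delta_rot": [0, 0, 0]},
    {"claw": 0.0, "linear": [0.07, 0.168, 0], "delta_rot": [0, 0, 0]},
    {"claw": 0.0, "linear": [0.07, 0.168, 0], "delta_rot": [0, 0, 0]},
    {"claw": 0.0, "linear": [0.07, 0.168, 0], "delta_rot": [0, 0, 0]},
    {"claw": 0.0, "linear": [0.07, 0.168, 0], "delta_rot": [0, 0, 0]},
    {"claw": 0.0, "linear": [0, 0, 0], "delta_rot": [0, 0, 0]},
    {"claw": 0.0, "linear": [0, 0, 0], "delta_rot": [0, 0, 0]},
    {"claw": 0.0, "linear": [0, 0, 0], "delta_rot": [0, 0, 0]}
  ]
}}

```text
t: 22.4
eef_pos: [0.6048, -0.0192, 0.1395]
tcp_rot: [-2.321, -2.116, 0.001]
wrist_force: [-0.0, -0.0, -0.3]
finger_gap: 0.151
grasp_force: 30.0
```

Call:
{"api": "servo_tool", "payload": {
  "motion": [
    {"claw": 0.0, "linear": [0, 0, -0.1], "delta_rot": [0, 0, 0]},
    {"claw": 0.0, "linear": [0, 0, -0.1], "delta_rot": [0, 0, 0]},
    {"claw": 0.0, "linear": [0, 0, -0.1], "delta_rot": [0, 0, 0]},
    {"claw": 0.0, "linear": [0, 0, -0.06], "delta_rot": [0, 0, 0]},
    {"claw": 0.0, "linear": [0, 0, -0.03], "delta_rot": [0, 0, 0]},
    {"claw": 0.0, "linear": [0, 0, 0], "delta_rot": [0, 0, 0]},
    {"claw": 0.0, "linear": [0, 0, 0], "delta_rot": [0, 0, 0]},
    {"claw": 0.0, "linear": [0, 0, 0], "delta_rot": [0, 0, 0]}
  ]
}}

```text
t: 23.07
eef_pos: [0.606, -0.0194, 0.0629]
tcp_rot: [2.322, 2.114, 0.002]
wrist_force: [-0.7, -0.3, 0.2]
finger_gap: 0.151
grasp_force: 30.0
```

Call:
{"api": "servo_tool", "payload": {
  "motion": [
    {"claw": 0.0, "linear": [0, 0, -0.025], "delta_rot": [0, 0, 0]},
    {"claw": 0.0, "linear": [0, 0, -0.017], "delta_rot": [0, 0, 0]},
    {"claw": 0.0, "linear": [0, 0, 0], "delta_rot": [0, 0, 0]},
    {"claw": 0.3, "linear": [0, 0, 0], "delta_rot": [0, 0, 0]},
    {"claw": 0.3, "linear": [0, 0, 0], "delta_rot": [0, 0, 0]},
    {"claw": 0.3, "linear": [0, 0, 0], "delta_rot": [0, 0, 0]},
    {"claw": 0.3, "linear": [0, 0, 0.05], "delta_rot": [0, 0, 0]},
    {"claw": 0.3, "linear": [0, 0, 0.15], "delta_rot": [0, 0, 0]},
    {"claw": 0.3, "linear": [0, 0, 0.2], "delta_rot": [0, 0, 0]},
    {"claw": 0.3, "linear": [0, 0, 0.2], "delta_rot": [0, 0, 0]},
    {"claw": 0.4, "linear": [0, 0.2, 0.1], "delta_rot": [0, 0, 0]},
    {"claw": 0.4, "linear": [0, 0.2, 0], "delta_rot": [0, 0, 0]},
    {"claw": 0.4, "linear": [0, 0.2, 0], "delta_rot": [0, 0, 0]},
    {"claw": 0.4, "linear": [0, 0.2, 0], "delta_rot": [0, 0, 0]},
    {"claw": 0.4, "linear": [0, 0.2, 0], "delta_rot": [0, 0, 0]},
    {"claw": 0.4, "linear": [0, 0.2, 0], "delta_rot": [0, 0, 0]},
    {"claw": 0.4, "linear": [0, 0.2, 0], "delta_rot": [0, 0, 0]},
    {"claw": 0.4, "linear": [0, 0, 0], "delta_rot": [0, 0, 0]}
  ]
}}

```text
t: 24.57
eef_pos: [0.6051, 0.2649, 0.1933]
tcp_rot: [-2.317, -2.121, -0.005]
wrist_force: [-0.4, 0.5, -0.3]
finger_gap: 0.401
grasp_force: 0.0
```

Run:
```python
from m import *
im,D=capture("top");np.savez("top4.npz",im=im,d=D)
s,Ds=capture("scene");np.savez("scene4.npz",im=s,d=Ds)
print("lid proj scene",proj("scene",[[.643,-.29,.015],[.72,-.19,.015],[.72,-.40,.015],[.56,-.19,.015],[.56,-.4,.015]]).round())
A=cv2.resize(im[112:212,245:345],None,fx=4,fy=4,interpolation=cv2.INTER_CUBIC)
B=cv2.resize(s[100:200,255:355],None,fx=4,fy=4,interpolation=cv2.INTER_CUBIC)
cv2.imwrite("pics/t4.png",np.hstack([A,B])[...,::-1])
px=lambda p:np.array(p,float)/4+np.array((330,112))-.375
print("bar",plane("top",px([(355,176)]),.045)[0],"slots",plane("top",px([(355.5,183.5)]),.015)[0])
h=cv2.cvtColor(im,cv2.COLOR_RGB2HSV).astype(int)
X=np.load("topX.npy");r=X[120:205,360:480];m=(r[...,2]>.009)&(r[...,2]<.022);p=r[m][:,:2]
print("plate from depth",[np.percentile(p,q,axis=0).round(4) for q in(1,50,99)],np.median(r[m][:,2]))
b=r[(r[...,2]>.034)&(r[...,2]<.055)];print("bar from depth",len(b),np.median(b,0),b.min(0),b.max(0))
```

```text
lid proj scene [[355. 172.]
 [317. 168.]
 [369. 155.]
 [342. 191.]
 [397. 176.]]
bar [ 0.64506853 -0.29000243  0.045     ] slots [ 0.64716015 -0.29579295  0.015     ]
plate from depth [array([ 0.559 , -0.4054]), array([ 0.6403, -0.2928]), array([ 0.7315, -0.1806])] 0.016178395498005038
bar from depth 214 [ 0.64519263 -0.29387887  0.04526455] [ 0.63926212 -0.34417014  0.0357172 ] [ 0.6530193  -0.24600142  0.05224172]
```

View pics/t4.png

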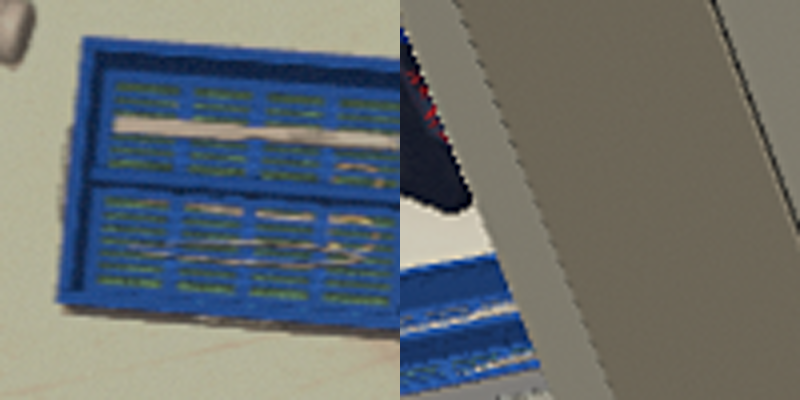

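Call:
{"api": "servo_tool", "payload": {
  "motion": [
    {"claw": 0.4, "linear": [0.05, -0.1, 0], "delta_rot": [0, 0, 0.01]},
    {"claw": 0.4, "linear": [0.05, -0.19, 0], "delta_rot": [0, 0, 0.01]},
    {"claw": 0.4, "linear": [0.05, -0.19, 0], "delta_rot": [0, 0, 0.01]},
    {"claw": 0.4, "linear": [0.05, -0.19, 0], "delta_rot": [0, 0, 0.008]},
    {"claw": 0.4, "linear": [0, -0.19, 0], "delta_rot": [0, 0, 0]},
    {"claw": 0.4, "linear": [0, -0.19, 0], "delta_rot": [0, 0, 0]},
    {"claw": 0.4, "linear": [0, -0.19, 0], "delta_rot": [0, 0, 0]},
    {"claw": 0.4, "linear": [0, -0.19, 0], "delta_rot": [0, 0, 0]},
    {"claw": 0.4, "linear": [0, -0.19, 0], "delta_rot": [0, 0, 0]},
    {"claw": 0.4, "linear": [0, -0.19, 0], "delta_rot": [0, 0, 0]},
    {"claw": 0.4, "linear": [0, -0.19, 0], "delta_rot": [0, 0, 0]},
    {"claw": 0.4, "linear": [0, -0.19, 0], "delta_rot": [0, 0, 0]},
    {"claw": 0.4, "linear": [0, -0.19, 0], "delta_rot": [0, 0, 0]},
    {"claw": 0.4, "linear": [0, -0.19, 0], "delta_rot": [0, 0, 0]},
    {"claw": 0.4, "linear": [0, -0.19, 0], "delta_rot": [0, 0, 0]},
    {"claw": 0.4, "linear": [0, -0.01, 0], "delta_rot": [0, 0, 0]},
    {"claw": 0.4, "linear": [0, 0, 0], "delta_rot": [0, 0, 0]},
    {"claw": 0.4, "linear": [0, 0, 0], "delta_rot": [0, 0, 0]},
    {"claw": 0.4, "linear": [0, 0, 0], "delta_rot": [0, 0, 0]}
  ]
}}

```text
t: 26.25
eef_pos: [0.6447, -0.2952, 0.1922]
tcp_rot: [-2.192, -2.25, 0.0]
wrist_force: [0.5, 0.8, -0.2]
finger_gap: 0.4
grasp_force: 0.0
```

Call:
{"api": "servo_tool", "payload": {
  "motion": [
    {"claw": 0.4, "linear": [0, 0, -0.15], "delta_rot": [0, 0, 0]},
    {"claw": 0.4, "linear": [0, 0, -0.15], "delta_rot": [0, 0, 0]},
    {"claw": 0.4, "linear": [0, 0, -0.15], "delta_rot": [0, 0, 0]},
    {"claw": 0.4, "linear": [0, 0, -0.1], "delta_rot": [0, 0, 0]},
    {"claw": 0.4, "linear": [0, 0, -0.05], "delta_rot": [0, 0, 0]},
    {"claw": 0.4, "linear": [0, 0, 0], "delta_rot": [0, 0, 0]},
    {"claw": 0.4, "linear": [0, 0, 0], "delta_rot": [0, 0, 0]},
    {"claw": 0.4, "linear": [0, 0, 0], "delta_rot": [0, 0, 0]}
  ]
}}

```text
t: 26.92
eef_pos: [0.6465, -0.2957, 0.0739]
tcp_rot: [2.19, 2.249, 0.001]
wrist_force: [0.5, -0.3, -0.0]
finger_gap: 0.401
grasp_force: 0.0
```

Call:
{"api": "servo_tool", "payload": {
  "motion": [
    {"claw": 0.4, "linear": [0, 0.01, -0.07], "delta_rot": [0, 0, 0]},
    {"claw": 0.4, "linear": [0, 0, -0.06], "delta_rot": [0, 0, 0]},
    {"claw": 0.4, "linear": [0, 0, -0.045], "delta_rot": [0, 0, 0]},
    {"claw": 0.4, "linear": [0, 0, 0], "delta_rot": [0, 0, 0]},
    {"claw": 0.4, "linear": [0, 0, 0], "delta_rot": [0, 0, 0]},
    {"claw": 0.0, "linear": [0, 0, 0], "delta_rot": [0, 0, 0]},
    {"claw": 0.0, "linear": [0, 0, 0], "delta_rot": [0, 0, 0]},
    {"claw": 0.0, "linear": [0, 0, 0], "delta_rot": [0, 0, 0]},
    {"claw": 0.0, "linear": [0, 0, 0], "delta_rot": [0, 0, 0]},
    {"claw": 0.0, "linear": [0, 0, 0], "delta_rot": [0, 0, 0]},
    {"claw": 0.0, "linear": [0, 0, 0], "delta_rot": [0, 0, 0]}
  ]
}}

```text
t: 27.83
eef_pos: [0.6458, -0.294, 0.0376]
tcp_rot: [2.191, 2.25, 0.001]
wrist_force: [1.4, -1.0, 2.0]
finger_gap: 0.134
grasp_force: 30.0
```

Call:
{"api": "servo_tool", "payload": {
  "motion": [
    {"claw": 0.0, "linear": [0, 0, 0.05], "delta_rot": [0, 0, 0]},
    {"claw": 0.0, "linear": [0, 0, 0.1], "delta_rot": [0, 0, 0]},
    {"claw": 0.0, "linear": [0, 0, 0.15], "delta_rot": [0, 0, 0]},
    {"claw": 0.0, "linear": [0, 0, 0.15], "delta_rot": [0, 0, 0]},
    {"claw": 0.0, "linear": [0, 0, 0.1], "delta_rot": [0, 0, -0.01]},
    {"claw": 0.0, "linear": [-0.015, 0.077, 0], "delta_rot": [0, 0, -0.01]},
    {"claw": 0.0, "linear": [0, 0.16, 0], "delta_rot": [0, 0, -0.01]},
    {"claw": 0.0, "linear": [0, 0.16, 0], "delta_rot": [0, 0, -0.0079]},
    {"claw": 0.0, "linear": [0, 0.16, 0], "delta_rot": [0, 0, 0]},
    {"claw": 0.0, "linear": [0, 0.16, 0], "delta_rot": [0, 0, 0]},
    {"claw": 0.0, "linear": [0, 0.16, 0], "delta_rot": [0, 0, 0]},
    {"claw": 0.0, "linear": [0, 0.16, 0], "delta_rot": [0, 0, 0]},
    {"claw": 0.0, "linear": [0, 0.16, 0], "delta_rot": [0, 0, 0]},
    {"claw": 0.0, "linear": [0, 0.16, 0], "delta_rot": [0, 0, 0]},
    {"claw": 0.0, "linear": [0, 0, 0], "delta_rot": [0, 0, 0]},
    {"claw": 0.0, "linear": [0, 0, 0], "delta_rot": [0, 0, 0]},
    {"claw": 0.0, "linear": [0, 0, 0], "delta_rot": [0, 0, 0]},
    {"claw": 0.0, "linear": [0, 0, 0], "delta_rot": [0, 0, 0]}
  ]
}}

```text
t: 29.33
eef_pos: [0.6421, -0.0233, 0.1472]
tcp_rot: [-2.323, -2.115, 0.001]
wrist_force: [0.1, 0.2, -3.4]
finger_gap: 0.133
grasp_force: 30.0
```

Run:
```python
from m import *
im,D=capture("top");np.savez("top5.npz",im=im,d=D)
cv2.imwrite("pics/t5.png",cv2.resize(im[100:230,230:390],None,fx=4.5,fy=4.5,interpolation=cv2.INTER_CUBIC)[...,::-1])
o=observe();print(o['eef_pos'],o['tcp_rot'],o['wrist_force'])
```

```text
[ 0.64219587 -0.02355373  0.14714751] [-2.32347305e+00 -2.11443482e+00  4.89483169e-04] [ 1.30928293  1.07795615 -4.47726579]
```

View pics/t5.png

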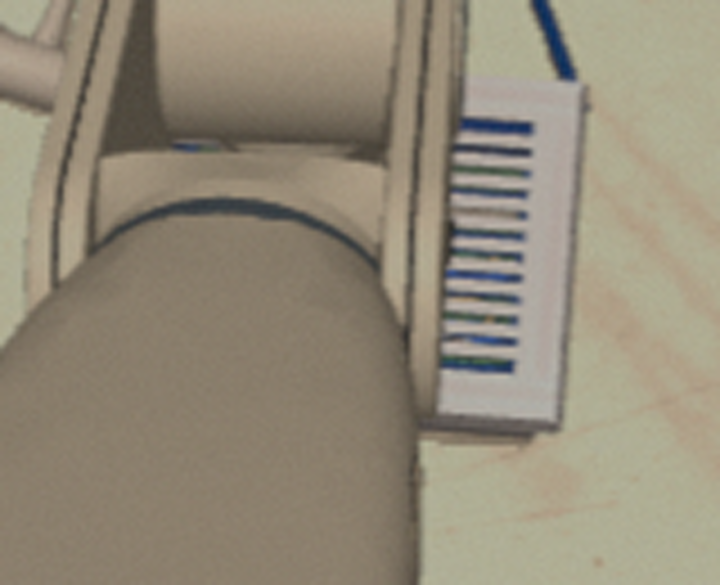

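Run:
```python
from m import *
q=np.array([(588,84),(561,430),(572.5,256)])/4.5+(230,100)-.39
print(plane("top",q,.11).round(4))
y=np.array([np.sin(.0925),np.cos(.0925)]);x=np.array([y[1],-y[0]]);c=np.array([.6422,-.0233])
print(c+90.5e-3*x-.1165*y,c-90.5e-3*x-.1165*y,c-.1165*y)
```

```text
[[ 0.7201 -0.1484  0.11  ]
 [ 0.542  -0.1313  0.11  ]
 [ 0.6307 -0.1388  0.11  ]]
[ 0.72155222 -0.14766127] [ 0.54132601 -0.13094264] [ 0.63143911 -0.13930195]
```

Call:
{"api": "servo_tool", "payload": {
  "motion": [
    {"claw": 0.0, "linear": [0.003, 0.003, -0.08], "delta_rot": [0, 0, 0]},
    {"claw": 0.0, "linear": [0, 0, -0.07], "delta_rot": [0, 0, 0]},
    {"claw": 0.0, "linear": [0, 0, -0.04], "delta_rot": [0, 0, 0]},
    {"claw": 0.0, "linear": [0, 0, -0.03], "delta_rot": [0, 0, 0]},
    {"claw": 0.0, "linear": [0, 0, -0.02], "delta_rot": [0, 0, 0]},
    {"claw": 0.0, "linear": [0, 0, 0], "delta_rot": [0, 0, 0]},
    {"claw": 0.0, "linear": [0, 0, 0], "delta_rot": [0, 0, 0]}
  ]
}}

```text
t: 29.97
eef_pos: [0.643, -0.0219, 0.099]
tcp_rot: [-2.322, -2.116, 0.0]
wrist_force: [0.3, -0.3, -3.6]
finger_gap: 0.133
grasp_force: 30.0
```

Call:
{"api": "servo_tool", "payload": {
  "motion": [
    {"claw": 0.0, "linear": [0, 0, -0.01], "delta_rot": [0, 0, 0]},
    {"claw": 0.0, "linear": [0, 0, -0.01], "delta_rot": [0, 0, 0]},
    {"claw": 0.0, "linear": [0, 0, 0], "delta_rot": [0, 0, 0]},
    {"claw": 0.0, "linear": [0, 0, 0], "delta_rot": [0, 0, 0]}
  ]
}}

```text
t: 30.3
eef_pos: [0.643, -0.0217, 0.0952]
tcp_rot: [2.322, 2.116, 0.0]
wrist_force: [-0.0, -1.0, -3.2]
finger_gap: 0.132
grasp_force: 30.0
```

Call:
{"api": "servo_tool", "payload": {
  "motion": [
    {"claw": 0.0, "linear": [0, -0.003, -0.01], "delta_rot": [0, 0, 0]},
    {"claw": 0.0, "linear": [0, 0, -0.01], "delta_rot": [0, 0, 0]},
    {"claw": 0.0, "linear": [0, 0, -0.005], "delta_rot": [0, 0, 0]},
    {"claw": 0.0, "linear": [0, 0, 0], "delta_rot": [0, 0, 0]},
    {"claw": 0.0, "linear": [0, 0, 0], "delta_rot": [0, 0, 0]}
  ]
}}

```text
t: 30.72
eef_pos: [0.6428, -0.0224, 0.09]
tcp_rot: [-2.322, -2.116, 0.0]
wrist_force: [0.9, 0.5, -2.8]
finger_gap: 0.136
grasp_force: 30.0
```

Essentially seated (still carrying the weight); 0.5 mm more, release, and withdraw for a check.

Call:
{"api": "servo_tool", "payload": {
  "motion": [
    {"claw": 0.0, "linear": [0, 0, -0.003], "delta_rot": [0, 0, 0]},
    {"claw": 0.0, "linear": [0, 0, 0], "delta_rot": [0, 0, 0]},
    {"claw": 0.5, "linear": [0, 0, 0], "delta_rot": [0, 0, 0]},
    {"claw": 0.5, "linear": [0, 0, 0], "delta_rot": [0, 0, 0]},
    {"claw": 0.5, "linear": [0, 0, 0], "delta_rot": [0, 0, 0]},
    {"claw": 0.5, "linear": [0, 0, 0], "delta_rot": [0, 0, 0]},
    {"claw": 0.5, "linear": [0, 0, 0.1], "delta_rot": [0, 0, 0]},
    {"claw": 0.5, "linear": [0, 0, 0.15], "delta_rot": [0, 0, 0]},
    {"claw": 0.5, "linear": [0, 0, 0.2], "delta_rot": [0, 0, 0]},
    {"claw": 0.5, "linear": [0, 0, 0.2], "delta_rot": [0, 0, 0]},
    {"claw": 0.5, "linear": [0, -0.2, 0], "delta_rot": [0, 0, 0]},
    {"claw": 0.5, "linear": [0, -0.2, 0], "delta_rot": [0, 0, 0]},
    {"claw": 0.5, "linear": [0, -0.2, 0], "delta_rot": [0, 0, 0]},
    {"claw": 0.5, "linear": [0, -0.2, 0], "delta_rot": [0, 0, 0]},
    {"claw": 0.5, "linear": [0, -0.2, 0], "delta_rot": [0, 0, 0]},
    {"claw": 0.5, "linear": [0, -0.2, 0], "delta_rot": [0, 0, 0]},
    {"claw": 0.5, "linear": [0, -0.2, 0], "delta_rot": [0, 0, 0]},
    {"claw": 0.5, "linear": [0, -0.2, 0], "delta_rot": [0, 0, 0]},
    {"claw": 0.5, "linear": [0, 0, 0], "delta_rot": [0, 0, 0]},
    {"claw": 0.5, "linear": [0, 0, 0], "delta_rot": [0, 0, 0]}
  ]
}}

```text
t: 32.38
eef_pos: [0.6423, -0.3446, 0.2193]
tcp_rot: [2.326, 2.112, 0.0]
wrist_force: [-0.9, 1.1, -0.7]
finger_gap: 0.498
grasp_force: 0.0
```

Run:
```python
from m import *
im,D=capture("top");s,Ds=capture("scene")
A=cv2.resize(im[112:262,245:375],None,fx=3.2,fy=3.2,interpolation=cv2.INTER_CUBIC)
B=cv2.resize(s[140:260,220:335],None,fx=3.2,fy=3.2,interpolation=cv2.INTER_CUBIC)
C=np.zeros((480,800,3),np.uint8);C[:A.shape[0],:A.shape[1]]=A;C[:B.shape[0],A.shape[1]+5:A.shape[1]+5+B.shape[1]]=B
cv2.imwrite("pics/t6.png",C[...,::-1])
V,U=np.mgrid[0:400,0:640];X=deep("top",np.c_[U.ravel(),V.ravel()],D).reshape(400,640,3)[115:205,250:370]
m=(X[...,2]>.055)&(X[...,2]<.08);p=X[m];A=np.c_[p[:,:2]-p[:,:2].mean(0),np.ones(len(p))]
print("plate z, tilt",np.linalg.lstsq(A,p[:,2],rcond=None)[0],p[:,:2].mean(0),np.median(p[:,2]))
```

```text
plate z, tilt [0.00559853 0.00072351 0.06660535] [ 0.63747249 -0.02301798] 0.0668431784011343
```

View pics/t6.png

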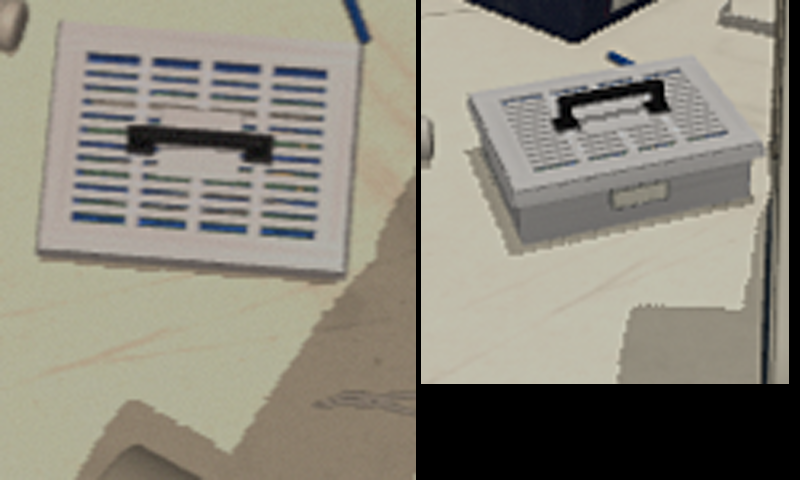

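The lid sits square and level: plate at z of about 67 mm, with the rings and chisel visible through the slots. The ring forceps is untouched.

```bash
python3 -c "
from plant import *
print(finish_job())"
```

```text
the job is handed in; nothing more can be done
None
```

I packed the case in the order asked and handed the job in at about 32 s. The last pictures show the lid down square and level, and the ring forceps was left alone, but `finish_job` returned no verdict, so the judged result isn't known.

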